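Put the optics parts back in their trays

TASK

The setup has been taken down: put the five optics parts standing loose on the desk back into the trays, each in the tray that already holds one of its own kind (lens tubes with the lens tube, post holders with the post holder, the cage cube with the cage cube). Set each one down on the tray's floor, standing upright as it stands now, without dropping it (these are delicate optics), and leave the mouse and the phone where they are.

Things in the scene. Friction and masses are not known exactly. Their poses are not given: they have to be found in the camera images.
- tube_short: Lens tube: black anodised round tube, 30.5 mm diameter, 28 mm tall, standing on end, no flange; from above a ring around a wide 25 mm bore with a lens recessed 7 mm below the rim. Origin: centre of its underside; z up along its axis (it is round, so yaw is of no account).
- tube_long: Lens tube: black anodised round tube, 30.5 mm diameter, 45 mm tall, standing on end, no flange; from above a ring around a wide 25 mm bore with a lens recessed 7 mm below the rim. Origin: centre of its underside; z up along its axis (it is round, so yaw is of no account).
- holder_short: Post holder: black upright cylinder, 25 mm diameter, 40 mm tall overall, on a round foot flange 32 mm wide, 6 mm thick (within that height); 13 mm bore in the top; a steel thumbscrew (10 mm thick) sticks out along its +x, 28 mm above the underside, ending 21.5 mm from the axis: grip above the flange, across its y, clear of the screw. Origin: centre of underside; z up.
- holder_tall: Post holder: black upright cylinder, 25 mm diameter, 60 mm tall overall, on a round foot flange 32 mm wide, 6 mm thick (within that height); 13 mm bore in the top; a steel thumbscrew (10 mm thick) sticks out along its +x, 48 mm above the underside, ending 21.5 mm from the axis: grip above the flange, across its y, clear of the screw. Origin: centre of underside; z up.
- cube: Cage cube: black metal cube of 38 mm edge, square to its own x and y axes, with a round glazed port in each side and in the top and four small steel screws at the corners of the top. Origin: centre of its underside; z up.
- tray_tubes: Open grey tray, fixed: outside 130 (x) by 170 (y) mm, 25 high, walls and floor 3 thick; all three trays are alike but for their contents. Holds one loose lens tube (35 mm tall), standing on the centre line about 52 mm from the centre towards the tray's +y end; the rest of the floor is free. Origin: centre of the tray's underside; x across (blank card on the -x face), y along it, z up.
- tray_holders: Open grey tray, fixed: outside 130 (x) by 170 (y) mm, 25 high, walls and floor 3 thick; all three trays are alike but for their contents. Holds one loose post holder (50 mm tall), standing on the centre line about 52 mm from the centre towards the tray's +y end; the rest of the floor is free. Origin: centre of the tray's underside; x across (blank card on the -x face), y along it, z up.
- tray_cubes: Open grey tray, fixed: outside 130 (x) by 170 (y) mm, 25 high, walls and floor 3 thick; all three trays are alike but for their contents. Holds one loose cage cube (38 mm), standing on the centre line about 52 mm from the centre towards the tray's +y end; the rest of the floor is free. Origin: centre of the tray's underside; x across (blank card on the -x face), y along it, z up.
- mouse: Computer mouse, black, 110 by 58 by 34 mm, loose; a bystander to leave alone. Origin: centre of its underside.
- phone: Mobile phone lying flat, dark, 145 by 71 by 8 mm, loose; a bystander to leave alone. Origin: centre of its underside.
Things that resemble listed ones, but are neither listed nor needed, are in the scene too. Leave any green look-alike of the tube_short alone.

How it is judged:
By the outcome, as a careful person would: the job done as asked, in the order asked, and still so for the second after the job is handed in, with the robot touching nothing.
It also fails if it takes over 99 s, if anything falls off the work surface, if the arm or the gripper's body presses on something with over 40 N, if the wrist force passes 120 N, or if a joint passes its speed limit or range.

ROBOT

A 6-joint arm with a two-finger parallel gripper is mounted at the origin on the work surface. World frame = base frame: x ahead of the robot, y to its left, z up, the work surface at z = 0. Lengths are in m, angles in rad, forces in N, time in s.
With the tool pointing down it reaches from about 0.325 to 0.85 m from the base axis. Payload 4.4 kg.
Tool frame: the origin (TCP) lies midway between the tips of the shut fingers; the grasp point (between the pads) lies 19 mm behind it (bot.pinch_z is the distance from the TCP to the grasp point, in m); z points along the fingers, y is the line along which they close (so a half turn about z gives the same grasp; the last joint's range is limited). The gripper opens to 94 mm and grips with 3 to 60 N. Pads are 16 mm wide; open, the fingers measure 119 mm over their backs; the gripper's body (75 mm by 177 mm) begins 78 mm behind the grasp point.
Start: joints at [1.113, 0.207, 1.542, -0, 1.393, -0.15], TCP at [0.174, 0.548, 0.205] pointing down, gripper open.
Joint ranges: [-2.73, 2.73], [-0.86, 2.22], [0.23, 2.46], [-1.11, 4.25], [0.08, 2.63], [-2.82, 2.82]. Speed limits (rad/s): [2.79, 2.79, 3.14, 3.14, 3.14, 3.14].

INTERFACE

Orientations are given as [roll, pitch, yaw] about the fixed x, y, z axes, in that order (R = Rz(yaw) Ry(pitch) Rx(roll)).
In Python, from station import sensors, eyes, finish_job, recognise, outline_of, spot_point, bot gives the robot as it stands.
- The arm moves only by the tool servo_tool, never from a script. Its argument "motion" is a list of rows, each an object of numbers: "tx", "ty", "tz": the shift along the tool's x, y, z in mm; "wx", "wy", "wz": the turn, a rotation vector about the tool's x, y, z in rad; "jaw": the gripper's target within -1 to 1 (shut at 1, half-way at 0, fully open at -1). In form: [{"tx": .., "ty": .., "tz": .., "wx": .., "wy": .., "wz": .., "jaw": ..}, ...]. A call has 1 to 10 rows; each row shifts and turns the commanded pose from where the row before left it, along the tool's axes as they then stand; what a row does not reach is not made up. A row lasts 1/8 s, in which the tool goes at most 62.5 mm and 10.7 degrees, less where a joint would pass 70% of its speed; a pose out of reach is approached as far as the arm can. A call is refused whole if a number of a shift passes 62.5 or a number of a turn 0.188, either way. A call with a gripper value outside its range is refused whole. The fingers move at their own pace and stop on an object; the grip force is fixed at half the most. Time passes only in rows, so rows that do not move let the fingers close. It gives the time, the measured TCP pose, the force, the opening and the grip force at its end, in the units of the state.
- sensors.state(): the state, without advancing time (a new reading comes with each control period).
- eyes.grab_frame(name): name is "scene" or "top" or "wrist"; returns a dict with "image" (480x640x3 uint8, red, green, blue), "camera_matrix" (3x3 intrinsics, pixels), "position" and "attitude" of the camera in the world. Camera axes: x right, y up, looking along -z (the intrinsics and any distortion apply to the point x, -y, -z); pixel columns grow to the right and rows downward; lengths in m; the calibration is good to about 2 mm. A picture is of the moment at which its call begins. There is no depth.
- finish_job(): hands the job in; it is judged then, once.
Trained networks look in a picture, given as the dict that the camera call returned (one of the last four; its "shot" number tells which), for a name from the list of things; names that differ only in an ending like _2 or _b are one class to them, and where a whole thing is asked for, a point or a joint stands for the part that bears it (a point fixed in the world has none). Each returns a list of dicts, best first, with "conf" (0 to 1); they miss things now and then, are a little off and sometimes report something else, mostly with a low value. They report only what shows in the picture. A call takes as long as a camera call. They do not tell look-alikes from the thing itself.
- recognise(picture, thing): "point" ([column, row] in pixels, amid what is visible of it).
- outline_of(picture, thing): "pixels" (480x640 bool, what is visible of it) and "point" ([column, row] in pixels, amid what is visible of it).
- spot_point(picture, thing): "point" ([column, row] in pixels: a listed point, or the origin of a listed thing).
The state is a dict: "t": time; "joint_pos": joint angles; "qvel": joint speeds; "effort": joint torques, N m; "position": TCP position; "orientation": TCP orientation; "wrist_force": force on the tool from outside, world axes, zero at the start; "moment": the same for the moment, N m; "gripper_width": finger opening in m; "gripper_force": force on a finger pad.
Only numpy, scipy, OpenCV 4.12 (cv2) and the standard library are available. Lean on these libraries where they do the work, as an engineer would, in place of code of your own. Each camera call takes 0.05 s, during which the arm holds its last target. There are 200 camera calls.

## Working session

There is one attempt and no reset: what is moved stays moved. The work goes in short steps, Python scripts to look and compute and a tool call to move; the robot and the scene stay as the last step left them, time stands still between calls to the robot, and variables do not carry over. Pictures are saved under pics/ and viewed, at most 14 in all, crops included, and the job is handed in when it is done.

Besides the shell and the picture viewer there is one more tool, called after ">>>" as name([rows], argument=value, ...), one row to a line, values as JSON. servo_tool: Moves the arm, as the interface text tells. Its arguments: {"type":"object","properties":{"motion":{"type":"array","items":{"type":"object","properties":{"tx":{"type":"number"},"ty":{"type":"number"},"tz":{"type":"number"},"wx":{"type":"number"},"wy":{"type":"number"},"wz":{"type":"number"},"jaw":{"type":"number"}}}}},"required":["motion"]}

```bash
mkdir -p pics; ls; python3 - <<'E'
from station import sensors, eyes, bot
import cv2
s=sensors.state();print({k:s[k] for k in('t','position','orientation','gripper_width')},bot.pinch_z)
for n in('top','scene'):
    p=eyes.grab_frame(n);cv2.imwrite(f'pics/{n}0.png',p['image'][:,:,::-1]);print(n,p['position'],p['attitude'],p['camera_matrix'],[k for k in p])
E
```

```text
pics
{'t': 0.0, 'position': array([0.17330743, 0.54743515, 0.20431436]), 'orientation': array([-3.13941418e+00, -3.21537919e-04,  2.83484871e+00]), 'gripper_width': 0.09397170221043424} 0.0188
top [0.36784082 0.08788574 1.13584676] [ 0.09771007 -0.0105578  -1.5410221 ] [[495.87254332   0.         317.08416736]
 [  0.         495.87254332 241.2078164 ]
 [  0.           0.           1.        ]] ['image', 'camera_matrix', 'position', 'attitude', 'shot']
scene [ 0.95197091 -0.37288968  0.83345761] [0.69565688 0.01255885 0.74185282] [[445.72454856   0.         319.44456806]
 [  0.         445.72454856 234.30202635]
 [  0.           0.           1.        ]] ['image', 'camera_matrix', 'position', 'attitude', 'shot']
```

View pics/top0.png

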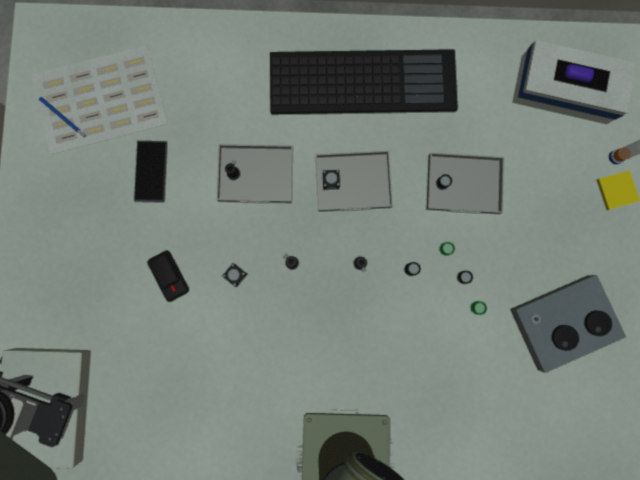

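View pics/scene0.png

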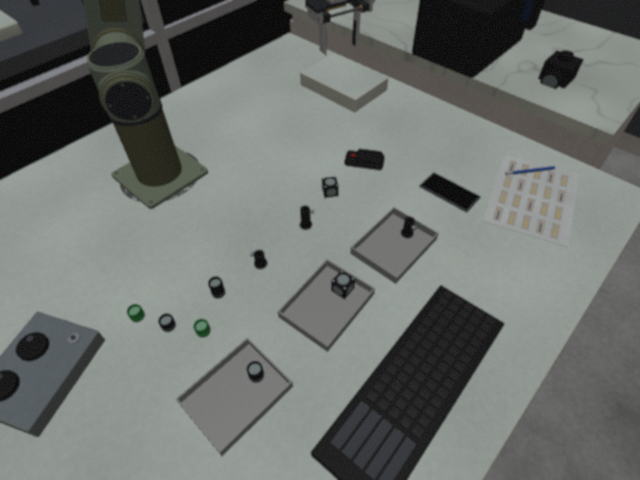

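```bash
cat > h.py <<'E'
from station import sensors, eyes, finish_job, recognise, outline_of, spot_point, bot
import numpy as np, cv2
from scipy.spatial.transform import Rotation as Ro
def rot(a): return Ro.from_euler('xyz',a).as_matrix()
def toplane(p,uv,z):
    K=np.array(p['camera_matrix']);d=np.linalg.inv(K)@[uv[0],uv[1],1];d=rot(p['attitude'])@(d*[1,-1,-1])
    o=np.array(p['position']);return (o+d*(z-o[2])/d[2])[:2]
def topix(p,X):
    c=rot(p['attitude']).T@(np.asarray(X,float)-p['position']);c=np.array(p['camera_matrix'])@(c*[1,-1,-1]);return c[:2]/c[2]
def save(p,name): cv2.imwrite(f'pics/{name}.png',p['image'][:,:,::-1])
E
python3 - <<'E'
from h import *
np.set_printoptions(precision=4,suppress=True)
P={n:eyes.grab_frame(n) for n in('top','scene')}
for th in 'tube_short tube_long holder_short holder_tall cube tray_tubes tray_holders tray_cubes'.split():
    for n,p in P.items():
        for d in spot_point(p,th): print(th,n,np.round(d['conf'],2),np.round(d['point']),toplane(p,d['point'],0))
E
```

```text
tube_short top 0.66 [476. 309.] [ 0.3364 -0.2865]
tube_short top 0.65 [462. 279.] [ 0.4023 -0.2544]
tube_short top 0.54 [445. 252.] [ 0.4643 -0.2169]
tube_short scene 0.7 [168. 326.] [ 0.4058 -0.2622]
tube_short scene 0.64 [138. 318.] [ 0.3442 -0.2931]
tube_short scene 0.57 [205. 332.] [ 0.4753 -0.2183]
tube_long top 0.7 [411. 270.] [ 0.4186 -0.1374]
tube_long scene 0.84 [217. 293.] [ 0.4192 -0.1417]
holder_short top 0.62 [361. 261.] [ 0.4368 -0.0233]
holder_short top 0.46 [413. 270.] [ 0.4188 -0.1422]
holder_short scene 0.67 [263. 264.] [ 0.4373 -0.0194]
holder_tall top 0.46 [292. 264.] [0.4255 0.1346]
holder_tall scene 0.55 [304. 224.] [0.4238 0.1319]
cube top 0.76 [236. 278.] [0.3906 0.2628]
cube scene 0.86 [330. 193.] [0.3973 0.2565]
tray_tubes top 0.81 [467. 182.] [ 0.6283 -0.2661]
tray_tubes scene 0.76 [237. 395.] [ 0.6244 -0.2602]
tray_holders top 0.93 [258. 174.] [0.6334 0.2222]
tray_holders scene 0.58 [395. 245.] [0.631  0.2293]
tray_cubes top 0.86 [352. 187.] [0.609  0.0022]
tray_cubes top 0.39 [464. 183.] [ 0.6257 -0.2609]
tray_cubes scene 0.6 [329. 302.] [0.6182 0.0077]
```

>>> servo_tool([
  {"wz": -0.153},
  {"wz": -0.153},
  {"tx": -27.5, "ty": -36},
  {"tx": -27.5, "ty": -36},
  {"tx": -27.5, "ty": -36},
  {"tx": -27.5, "ty": -36},
  {"tx": -27.5, "ty": -36},
  {"tx": -27.5, "ty": -36},
  {"tx": -27.5, "ty": -36},
  {"tx": -27.5, "ty": -36},
])

```text
invalid input
```

```bash
python3 - <<'E'
from h import *
np.set_printoptions(precision=4,suppress=True)
p=eyes.grab_frame('wrist');s=sensors.state();save(p,'w1')
print(s['position'],s['orientation'],s['t'],p['position'],p['attitude'],p['camera_matrix'])
for d in spot_point(p,'cube'): print(d['conf'],d['point'],toplane(p,d['point'],0))
for d in outline_of(p,'cube'):
    u,v=np.nonzero(d['pixels'])[::-1]; print(d['conf'],d['point'],cv2.minAreaRect(np.c_[u,v].astype(np.float32)))
E
```

```text
[0.1737 0.5481 0.2054] [-3.1416  0.      2.8348] 1.05 [0.1081 0.5679 0.3849] [-0.2381  0.0004  1.2644] [[337.2597   0.     313.2908]
 [  0.     337.2597 238.9287]
 [  0.       0.       1.    ]]
0.39 [160.6, 434.1] [0.3959 0.2579]
0.59 [160.4, 421.8] ((161.0, 422.5), (5.0, 14.0), 90.0)
```

View pics/w1.png

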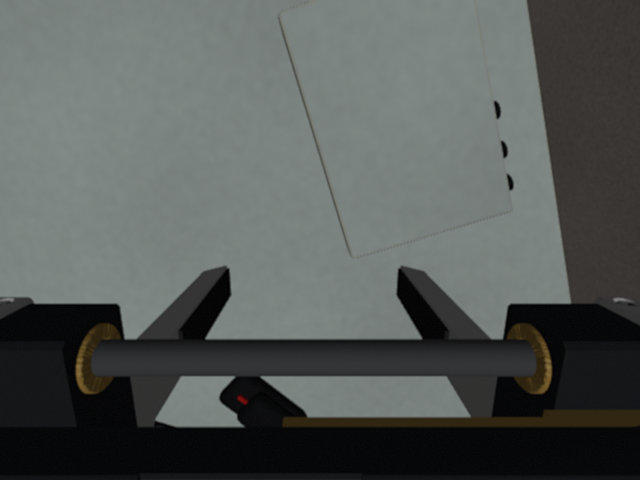

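>>> servo_tool([
  {"tx": 0, "ty": 0, "tz": 0, "wx": 0, "wy": 0, "wz": -0.153, "jaw": -1},
  {"tx": 0, "ty": 0, "tz": 0, "wx": 0, "wy": 0, "wz": -0.153, "jaw": -1},
  {"tx": -40, "ty": -36, "tz": 8, "wx": 0, "wy": 0, "wz": 0, "jaw": -1},
  {"tx": -40, "ty": -36, "tz": 8, "wx": 0, "wy": 0, "wz": 0, "jaw": -1},
  {"tx": -40, "ty": -36, "tz": 8, "wx": 0, "wy": 0, "wz": 0, "jaw": -1},
  {"tx": -40, "ty": -36, "tz": 8, "wx": 0, "wy": 0, "wz": 0, "jaw": -1},
  {"tx": -40, "ty": -36, "tz": 8, "wx": 0, "wy": 0, "wz": 0, "jaw": -1},
  {"tx": -40, "ty": -36, "tz": 8, "wx": 0, "wy": 0, "wz": 0, "jaw": -1},
  {"tx": -40, "ty": -36, "tz": 8, "wx": 0, "wy": 0, "wz": 0, "jaw": -1},
  {"tx": -40, "ty": -36, "tz": 8, "wx": 0, "wy": 0, "wz": 0, "jaw": -1},
])

```text
t: 2.4
position: [0.4948, 0.2587, 0.1415]
orientation: [3.141, 0.001, 3.141]
wrist_force: [0.4, 0.8, 0.4]
gripper_width: 0.0942
gripper_force: 0.0
```

```bash
cat >> h.py <<'E'
np.set_printoptions(precision=4,suppress=True)
def look(name,things):
    p=eyes.grab_frame('wrist');s=sensors.state();save(p,name);np.savez(f'pics/{name}.npz',**{k:p[k] for k in('camera_matrix','position','attitude')})
    print('tcp',s['position'],s['orientation'],s['t'])
    for th in things:
        for d in spot_point(p,th): print(th,round(d['conf'],2),np.round(d['point']),toplane(p,d['point'],0))
    return p
E
python3 -c "
from h import *
look('w2',['cube','holder_tall'])"
```

```text
tcp [0.4993 0.2537 0.1405] [-3.1378  0.0038  3.1364] 2.45
cube 0.86 [314. 120.] [0.3934 0.259 ]
holder_tall 0.78 [176. 161.] [0.4298 0.1303]
```

View pics/w2.png

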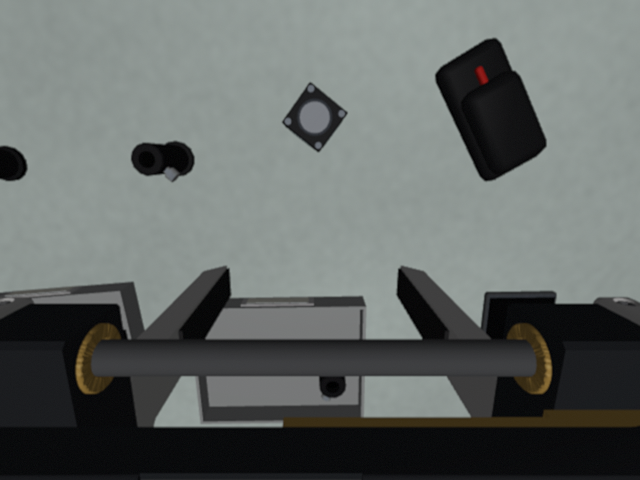

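```bash
cat >> h.py <<'E'
def old(name): return dict(np.load(f'pics/{name}.npz'))
E
python3 -c "
from h import *
p=old('w2')
q=np.array([toplane(p,c,.038) for c in [(311,89),(343,113),(318,146),(287,121)]])
print(q,q.mean(0),np.linalg.norm(q-np.roll(q,1,0),axis=1))
e=q-np.roll(q,1,0);print(np.rad2deg(np.arctan2(e[:,1],e[:,0]))%90)
print('holder foot',toplane(p,(177,157),.006),'top',toplane(p,(147,158),.06),'screw',toplane(p,(172,174),.048))
"
```

```text
[[0.3746 0.2561]
 [0.3922 0.2814]
 [0.4174 0.2616]
 [0.3982 0.2369]] [0.3956 0.259 ] [0.0304 0.0308 0.032  0.0313]
[50.9937 55.0838 51.94   52.1653]
holder foot [0.426  0.1342] top [0.4267 0.1328] screw [0.4391 0.1455]
```

>>> servo_tool([
  {"tx": 25, "ty": 0, "tz": 0, "wx": 0, "wy": 0, "wz": 0, "jaw": -1},
  {"tx": 45, "ty": 0, "tz": 0, "wx": 0, "wy": 0, "wz": 0, "jaw": -1},
  {"tx": 30, "ty": 0, "tz": 0, "wx": 0, "wy": 0, "wz": 0, "jaw": -1},
  {"tx": 0, "ty": 0, "tz": 0, "wx": 0, "wy": 0, "wz": 0.165, "jaw": -0.4},
  {"tx": 0, "ty": 0, "tz": 10, "wx": 0, "wy": 0, "wz": 0.165, "jaw": -0.4},
  {"tx": 0, "ty": 0, "tz": 10, "wx": 0, "wy": 0, "wz": 0.165, "jaw": -0.4},
  {"tx": 0, "ty": 0, "tz": 10, "wx": 0, "wy": 0, "wz": 0.163, "jaw": -0.4},
  {"tx": 0, "ty": 0, "tz": 10, "wx": 0, "wy": 0, "wz": 0, "jaw": -0.4},
  {"tx": 0, "ty": 0, "tz": 0, "wx": 0, "wy": 0, "wz": 0, "jaw": -0.4},
  {"tx": 0, "ty": 0, "tz": 0, "wx": 0, "wy": 0, "wz": 0, "jaw": -0.4},
])

```text
t: 3.8
position: [0.3934, 0.2603, 0.1017]
orientation: [3.141, 0.0, 2.485]
wrist_force: [-0.2, 0.0, 0.2]
gripper_width: 0.066
gripper_force: 0.0
```

```bash
cat >> h.py <<'E'
def delta(x,y,z=None):
    "tool-frame mm to target TCP"
    P=[];O=[]
    s=sensors.state();R=rot(s['orientation']);d=np.array([x,y,s['position'][2] if z is None else z])-s['position']
    print('tcp',s['position'],s['orientation'],'w',s['gripper_width'],'F',s['wrist_force'],'t',s['t'],'delta mm',np.round(R.T@d*1000,1),'world',np.round(d*1000,1))
E
python3 -c "
from h import *
p=look('w3',['cube']);delta(.396,.259,.012)"
```

```text
tcp [0.3937 0.2603 0.1019] [3.1409 0.0003 2.484 ] 3.85
cube 0.94 [315. 243.] [0.3964 0.2581]
tcp [0.3938 0.2602 0.102 ] [3.1407 0.0004 2.4837] w 0.06601379054916623 F [0.3927 0.3505 0.313 ] t 3.9 delta mm [-2.5  0.3 90. ] world [  2.2  -1.2 -90. ]
```

View pics/w3.png

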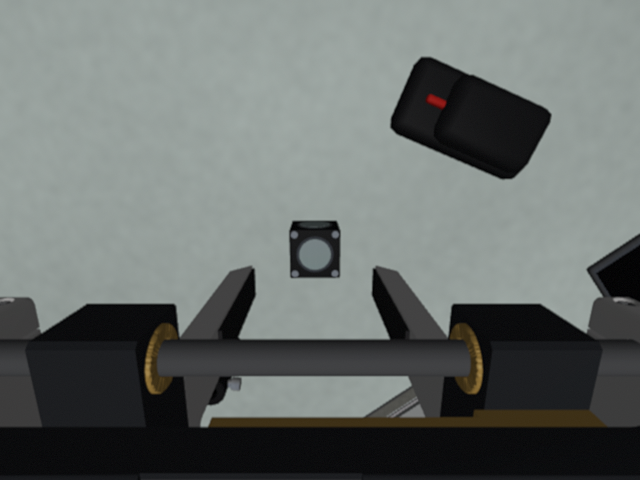

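>>> servo_tool([
  {"tx": -2.5, "ty": 0, "tz": 30, "wx": 0, "wy": 0, "wz": 0, "jaw": -0.4},
  {"tx": 0, "ty": 0, "tz": 40, "wx": 0, "wy": 0, "wz": 0, "jaw": -0.4},
  {"tx": 0, "ty": 0, "tz": 18, "wx": 0, "wy": 0, "wz": 0, "jaw": -0.4},
  {"tx": 0, "ty": 0, "tz": 8, "wx": 0, "wy": 0, "wz": 0, "jaw": -0.4},
  {"tx": 0, "ty": 0, "tz": 0, "wx": 0, "wy": 0, "wz": 0, "jaw": -0.4},
  {"tx": 0, "ty": 0, "tz": 0, "wx": 0, "wy": 0, "wz": 0, "jaw": 1},
  {"tx": 0, "ty": 0, "tz": 0, "wx": 0, "wy": 0, "wz": 0, "jaw": 1},
  {"tx": 0, "ty": 0, "tz": 0, "wx": 0, "wy": 0, "wz": 0, "jaw": 1},
  {"tx": 0, "ty": 0, "tz": 0, "wx": 0, "wy": 0, "wz": 0, "jaw": 1},
])

```text
t: 5.03
position: [0.396, 0.2588, 0.0061]
orientation: [3.14, 0.001, 2.483]
wrist_force: [-0.5, 0.4, 1.8]
gripper_width: 0.0375
gripper_force: 30.0
```

>>> servo_tool([
  {"tx": 0, "ty": 0, "tz": -30, "wx": 0, "wy": 0, "wz": 0, "jaw": 1},
  {"tx": 0, "ty": 0, "tz": -50, "wx": 0, "wy": 0, "wz": 0, "jaw": 1},
  {"tx": -43.5, "ty": -12, "tz": 0, "wx": 0, "wy": 0, "wz": 0, "jaw": 1},
  {"tx": -43.5, "ty": -12, "tz": 0, "wx": 0, "wy": 0, "wz": 0, "jaw": 1},
  {"tx": -43.5, "ty": -12, "tz": 0, "wx": 0, "wy": 0, "wz": 0, "jaw": 1},
  {"tx": -43.5, "ty": -12, "tz": 0, "wx": 0, "wy": 0, "wz": 0, "jaw": 1},
  {"tx": -43.5, "ty": -12, "tz": 0, "wx": 0, "wy": 0, "wz": 0, "jaw": 1},
  {"tx": -43.5, "ty": -12, "tz": 0, "wx": 0, "wy": 0, "wz": 0, "jaw": 1},
  {"tx": -43.5, "ty": -12, "tz": 0, "wx": 0, "wy": 0, "wz": 0, "jaw": 1},
  {"tx": -43.5, "ty": -12, "tz": 0, "wx": 0, "wy": 0, "wz": 0, "jaw": 1},
])

```text
t: 6.28
position: [0.6119, -0.0316, 0.0847]
orientation: [-3.141, -0.001, 2.483]
wrist_force: [0.8, 0.2, -1.3]
gripper_width: 0.0376
gripper_force: 30.0
```

>>> servo_tool([
  {"tx": 0, "ty": 0, "tz": 0, "wx": 0, "wy": 0, "wz": 0, "jaw": 1},
  {"tx": 0, "ty": 0, "tz": 0, "wx": 0, "wy": 0, "wz": 0, "jaw": 1},
])

```text
t: 6.52
position: [0.6106, -0.03, 0.0845]
orientation: [-3.141, -0.002, 2.482]
wrist_force: [-0.5, 0.4, -2.1]
gripper_width: 0.0379
gripper_force: 30.0
```

```bash
python3 -c "
from h import *
p=look('w4',['tray_cubes','tray_holders']);delta(.613,-.03,.010)
t=eyes.grab_frame('top')
def line(th):
  for d in outline_of(t,th):
    v,u=np.nonzero(d['pixels']);b=cv2.boxPoints(cv2.minAreaRect(np.c_[u,v].astype(np.float32)))
    q=np.array([toplane(t,c,.02) for c in b]);print(th,d['conf'],q.mean(0),q.tolist())
for n in('cubes','tubes','holders'):line('tray_'+n)
save(t,'top1')"
```

```text
tcp [ 0.6104 -0.0295  0.0846] [-3.1408 -0.0024  2.4833] 6.575
tray_cubes 0.96 [350. 232.] [ 0.6198 -0.0017]
tray_holders 0.84 [615.  52.] [0.6298 0.2241]
tcp [ 0.6107 -0.0292  0.085 ] [-3.1411 -0.0015  2.4842] w 0.03790805095906056 F [ 0.137  -0.3893 -1.1223] t 6.675 delta mm [-2.4  0.8 75. ] world [  2.3  -0.8 -75. ]
tray_cubes 0.93 [0.6139 0.0504] [[0.6789692486886074, 0.08786123202837905], [0.681303985051531, 0.016524172504079296], [0.5486835238887423, 0.01335595754191557], [0.5464637345153318, 0.08388652757182746]]
tray_tubes 0.56 [ 0.6203 -0.264 ] [[0.5541650369592981, -0.17734803612369432], [0.6916874221327757, -0.18483572713852153], [0.686508793971065, -0.3517176883671854], [0.5489571581287951, -0.3422533771840896]]
tray_holders 0.87 [0.6303 0.2272] [[0.5600596327668979, 0.30952257502880537], [0.6950290160353276, 0.31619833563443533], [0.7007084365265293, 0.14384131608060036], [0.5654553236533997, 0.1391452362964735]]
```

View pics/w4.png

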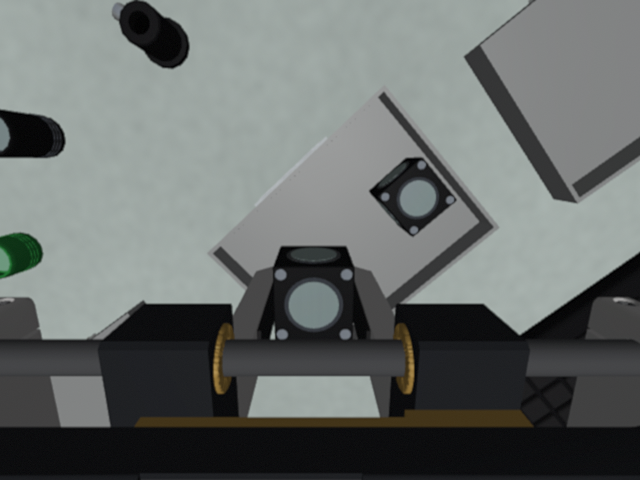

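>>> servo_tool([
  {"tx": -2, "ty": 0, "tz": 35, "wx": 0, "wy": 0, "wz": 0, "jaw": 1},
  {"tx": 0, "ty": 0, "tz": 25, "wx": 0, "wy": 0, "wz": 0, "jaw": 1},
  {"tx": 0, "ty": 0, "tz": 11, "wx": 0, "wy": 0, "wz": 0, "jaw": 1},
  {"tx": 0, "ty": 0, "tz": 2, "wx": 0, "wy": 0, "wz": 0, "jaw": 1},
  {"tx": 0, "ty": 0, "tz": 1, "wx": 0, "wy": 0, "wz": 0, "jaw": 1},
  {"tx": 0, "ty": 0, "tz": 0, "wx": 0, "wy": 0, "wz": 0, "jaw": 1},
  {"tx": 0, "ty": 0, "tz": 0, "wx": 0, "wy": 0, "wz": 0, "jaw": 1},
])

```text
t: 7.75
position: [0.6141, -0.0318, 0.0123]
orientation: [3.141, 0.001, 2.483]
wrist_force: [-0.3, -0.5, -1.4]
gripper_width: 0.038
gripper_force: 30.0
```

>>> servo_tool([
  {"tx": 0, "ty": 0, "tz": 1.5, "wx": 0, "wy": 0, "wz": 0, "jaw": 1},
  {"tx": 0, "ty": 0, "tz": 1, "wx": 0, "wy": 0, "wz": 0, "jaw": 1},
  {"tx": 0, "ty": 0, "tz": 0, "wx": 0, "wy": 0, "wz": 0, "jaw": 1},
  {"tx": 0, "ty": 0, "tz": 0, "wx": 0, "wy": 0, "wz": 0, "jaw": 1},
])

```text
t: 8.25
position: [0.6135, -0.0318, 0.0091]
orientation: [3.142, 0.0, 2.483]
wrist_force: [-0.5, -0.1, 0.1]
gripper_width: 0.0379
gripper_force: 30.0
```

>>> servo_tool([
  {"tx": 0, "ty": 0, "tz": 0.5, "wx": 0, "wy": 0, "wz": 0, "jaw": 1},
  {"tx": 0, "ty": 0, "tz": 0, "wx": 0, "wy": 0, "wz": 0, "jaw": 1},
])

```text
t: 8.5
position: [0.6135, -0.0318, 0.0091]
orientation: [3.142, 0.0, 2.483]
wrist_force: [-2.7, 0.6, 5.0]
gripper_width: 0.0379
gripper_force: 30.0
```

>>> servo_tool([
  {"tx": 0, "ty": 0, "tz": 0, "wx": 0, "wy": 0, "wz": 0, "jaw": -0.2},
  {"tx": 0, "ty": 0, "tz": 0, "wx": 0, "wy": 0, "wz": 0, "jaw": -0.2},
  {"tx": 0, "ty": 0, "tz": 0, "wx": 0, "wy": 0, "wz": 0, "jaw": -0.2},
  {"tx": 0, "ty": 0, "tz": -20, "wx": 0, "wy": 0, "wz": 0, "jaw": -0.2},
  {"tx": 0, "ty": 0, "tz": -40, "wx": 0, "wy": 0, "wz": 0, "jaw": -0.2},
  {"tx": 0, "ty": 0, "tz": -50, "wx": 0, "wy": 0, "wz": 0, "jaw": -0.4},
  {"tx": 0, "ty": 0, "tz": 0, "wx": 0, "wy": 0, "wz": -0.165, "jaw": -0.4},
  {"tx": 0, "ty": 0, "tz": 0, "wx": 0, "wy": 0, "wz": -0.165, "jaw": -0.4},
  {"tx": 0, "ty": 0, "tz": 0, "wx": 0, "wy": 0, "wz": -0.165, "jaw": -0.4},
  {"tx": 0, "ty": 0, "tz": 0, "wx": 0, "wy": 0, "wz": -0.163, "jaw": -0.4},
])

```text
t: 9.75
position: [0.614, -0.0318, 0.1202]
orientation: [-3.141, 0.002, -3.137]
wrist_force: [-0.0, 1.2, -0.7]
gripper_width: 0.0656
gripper_force: 0.0
```

>>> servo_tool([
  {"tx": 40, "ty": 33, "tz": 0, "wx": 0, "wy": 0, "wz": 0, "jaw": -0.4},
  {"tx": 40, "ty": 33, "tz": 0, "wx": 0, "wy": 0, "wz": 0, "jaw": -0.4},
  {"tx": 40, "ty": 33, "tz": 0, "wx": 0, "wy": 0, "wz": 0, "jaw": -0.4},
  {"tx": 40, "ty": 33, "tz": 0, "wx": 0, "wy": 0, "wz": 0, "jaw": -0.4},
  {"tx": 27, "ty": 33, "tz": 0, "wx": 0, "wy": 0, "wz": 0, "jaw": -0.4},
  {"tx": 0, "ty": 0, "tz": 0, "wx": 0, "wy": 0, "wz": 0, "jaw": -0.4},
  {"tx": 0, "ty": 0, "tz": 0, "wx": 0, "wy": 0, "wz": 0, "jaw": -0.4},
])

```text
t: 10.62
position: [0.4277, 0.1333, 0.1197]
orientation: [-3.141, 0.003, 3.141]
wrist_force: [0.0, 0.4, 0.7]
gripper_width: 0.0658
gripper_force: 0.0
```

```bash
python3 -c "
from h import *
p=look('w5',['holder_tall','cube']);delta(.426,.133)"
```

```text
tcp [0.428  0.133  0.1195] [-3.1415  0.0025  3.1404] 10.675
holder_tall 0.8 [310. 238.] [0.4308 0.1296]
holder_tall 0.58 [398. 421.] [0.6289 0.2214]
holder_tall 0.37 [ 14. 226.] [ 0.42   -0.1387]
tcp [0.4277 0.1327 0.119 ] [-3.1415  0.0012  3.1394] w 0.0659897112943318 F [ 0.3308  0.9014 -0.0213] t 10.775 delta mm [ 1.7  0.3 -0. ] world [-1.7  0.3  0. ]
```

View pics/w5.png

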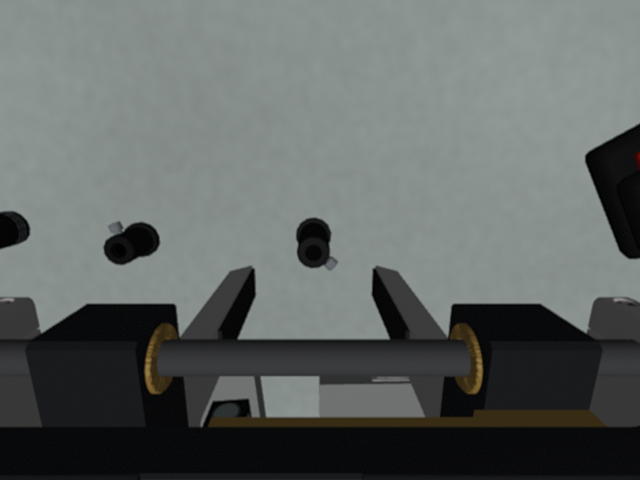

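```bash
python3 -c "
from h import *
p=old('w5')
for n,t,zt,f,s,zs in (('tall',(314,252),.06,(314,232),(334,264),.048),('short',(121,247),.04,(143,238),(115,226),.028)):
  a,b,c=toplane(p,t,zt),toplane(p,f,.006),toplane(p,s,zs);m=(a+b)/2;d=c-m;print(n,a,b,m,c,np.linalg.norm(d),np.rad2deg(np.arctan2(d[1],d[0])))
"
```

```text
tall [0.4271 0.1329] [0.4241 0.133 ] [0.4256 0.133 ] [0.4403 0.1486] 0.02141013822997278 46.72598830220619
short [ 0.4288 -0.0205] [ 0.4296 -0.0198] [ 0.4292 -0.0202] [ 0.4142 -0.0301] 0.018007184079929885 -146.49421968330498
```

>>> servo_tool([
  {"tx": 1.7, "ty": 0, "tz": 0, "wx": 0, "wy": 0, "wz": -0.157, "jaw": -0.4},
  {"tx": 0, "ty": 0, "tz": 0, "wx": 0, "wy": 0, "wz": -0.157, "jaw": -0.4},
  {"tx": 0, "ty": 0, "tz": 0, "wx": 0, "wy": 0, "wz": -0.157, "jaw": -0.4},
  {"tx": 0, "ty": 0, "tz": 0, "wx": 0, "wy": 0, "wz": -0.157, "jaw": -0.4},
  {"tx": 0, "ty": 0, "tz": 0, "wx": 0, "wy": 0, "wz": -0.157, "jaw": -0.4},
  {"tx": 0, "ty": 0, "tz": 30, "wx": 0, "wy": 0, "wz": 0, "jaw": -0.4},
  {"tx": 0, "ty": 0, "tz": 40, "wx": 0, "wy": 0, "wz": 0, "jaw": -0.4},
  {"tx": 0, "ty": 0, "tz": 27, "wx": 0, "wy": 0, "wz": 0, "jaw": -0.4},
  {"tx": 0, "ty": 0, "tz": 10, "wx": 0, "wy": 0, "wz": 0, "jaw": -0.4},
  {"tx": 0, "ty": 0, "tz": 0, "wx": 0, "wy": 0, "wz": 0, "jaw": -0.4},
])

```text
t: 12.02
position: [0.425, 0.133, 0.0112]
orientation: [3.141, -0.001, -2.358]
wrist_force: [0.0, 0.3, 1.1]
gripper_width: 0.0656
gripper_force: 0.0
```

>>> servo_tool([
  {"tx": 0, "ty": 0, "tz": 0, "wx": 0, "wy": 0, "wz": 0, "jaw": 1},
  {"tx": 0, "ty": 0, "tz": 0, "wx": 0, "wy": 0, "wz": 0, "jaw": 1},
  {"tx": 0, "ty": 0, "tz": 0, "wx": 0, "wy": 0, "wz": 0, "jaw": 1},
  {"tx": 0, "ty": 0, "tz": 0, "wx": 0, "wy": 0, "wz": 0, "jaw": 1},
  {"tx": 0, "ty": 0, "tz": 0, "wx": 0, "wy": 0, "wz": 0, "jaw": 1},
])

```text
t: 12.65
position: [0.4254, 0.1334, 0.0118]
orientation: [-3.141, 0.001, -2.357]
wrist_force: [0.4, 0.3, 2.1]
gripper_width: 0.0244
gripper_force: 30.0
```

>>> servo_tool([
  {"tx": 0, "ty": 0, "tz": -25, "wx": 0, "wy": 0, "wz": 0, "jaw": 1},
  {"tx": 0, "ty": 0, "tz": -45, "wx": 0, "wy": 0, "wz": 0, "jaw": 1},
  {"tx": -41.2, "ty": -25.1, "tz": 0, "wx": 0, "wy": 0, "wz": 0, "jaw": 1},
  {"tx": -41.2, "ty": -25.1, "tz": 0, "wx": 0, "wy": 0, "wz": 0, "jaw": 1},
  {"tx": -41.2, "ty": -25.1, "tz": 0, "wx": 0, "wy": 0, "wz": 0, "jaw": 1},
  {"tx": -41.2, "ty": -25.1, "tz": 0, "wx": 0, "wy": 0, "wz": 0, "jaw": 1},
  {"tx": -41.2, "ty": -25.1, "tz": 0, "wx": 0, "wy": 0, "wz": 0, "jaw": 1},
  {"tx": 0, "ty": 0, "tz": 0, "wx": 0, "wy": 0, "wz": 0, "jaw": 1},
  {"tx": 0, "ty": 0, "tz": 0, "wx": 0, "wy": 0, "wz": 0, "jaw": 1},
])

```text
t: 13.78
position: [0.6577, 0.1899, 0.08]
orientation: [3.14, -0.003, -2.357]
wrist_force: [-0.9, 0.1, -1.8]
gripper_width: 0.0247
gripper_force: 30.0
```

```bash
python3 -c "
from h import *
p=look('w6',['tray_holders']);delta(.66,.19,.015)"
```

```text
tcp [0.6575 0.1899 0.0805] [ 3.1398 -0.0023 -2.3573] 13.825
tray_holders 0.79 [367. 251.] [0.6297 0.2228]
tcp [0.6576 0.1899 0.0809] [ 3.1403 -0.0017 -2.3573] w 0.02493990403657149 F [-0.2928  0.4767 -0.985 ] t 13.875 delta mm [-1.9 -1.7 65.9] world [  2.4   0.1 -65.9]
```

View pics/w6.png

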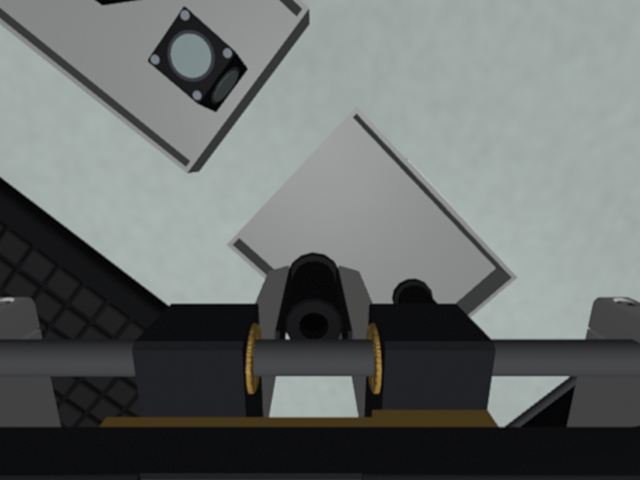

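>>> servo_tool([
  {"tx": 0, "ty": 0, "tz": 25, "wx": 0, "wy": 0, "wz": 0, "jaw": 1},
  {"tx": 0, "ty": 0, "tz": 25, "wx": 0, "wy": 0, "wz": 0, "jaw": 1},
  {"tx": 0, "ty": 0, "tz": 11, "wx": 0, "wy": 0, "wz": 0, "jaw": 1},
  {"tx": 0, "ty": 0, "tz": 2, "wx": 0, "wy": 0, "wz": 0, "jaw": 1},
  {"tx": 0, "ty": 0, "tz": 1, "wx": 0, "wy": 0, "wz": 0, "jaw": 1},
  {"tx": 0, "ty": 0, "tz": 0, "wx": 0, "wy": 0, "wz": 0, "jaw": 1},
  {"tx": 0, "ty": 0, "tz": 0, "wx": 0, "wy": 0, "wz": 0, "jaw": 1},
])

```text
t: 14.75
position: [0.6599, 0.1902, 0.0183]
orientation: [-3.141, 0.001, -2.357]
wrist_force: [0.2, -0.0, -1.0]
gripper_width: 0.0246
gripper_force: 30.0
```

>>> servo_tool([
  {"tx": 0, "ty": 0, "tz": 1.5, "wx": 0, "wy": 0, "wz": 0, "jaw": 1},
  {"tx": 0, "ty": 0, "tz": 1, "wx": 0, "wy": 0, "wz": 0, "jaw": 1},
  {"tx": 0, "ty": 0, "tz": 0.5, "wx": 0, "wy": 0, "wz": 0, "jaw": 1},
  {"tx": 0, "ty": 0, "tz": 0, "wx": 0, "wy": 0, "wz": 0, "jaw": 1},
])

```text
t: 15.25
position: [0.6594, 0.1901, 0.0149]
orientation: [-3.142, 0.0, -2.357]
wrist_force: [-2.3, -1.4, 2.4]
gripper_width: 0.0247
gripper_force: 30.0
```

>>> servo_tool([
  {"tx": 0, "ty": 0, "tz": 0, "wx": 0, "wy": 0, "wz": 0, "jaw": 0.25},
  {"tx": 0, "ty": 0, "tz": 0, "wx": 0, "wy": 0, "wz": 0, "jaw": 0.25},
  {"tx": 0, "ty": 0, "tz": 0, "wx": 0, "wy": 0, "wz": 0, "jaw": 0.25},
  {"tx": 0, "ty": 0, "tz": -15, "wx": 0, "wy": 0, "wz": 0, "jaw": 0.25},
  {"tx": 0, "ty": 0, "tz": -30, "wx": 0, "wy": 0, "wz": 0, "jaw": 0.25},
  {"tx": 0, "ty": 0, "tz": -60, "wx": 0, "wy": 0, "wz": 0, "jaw": 0.25},
  {"tx": 52, "ty": 2.3, "tz": 0, "wx": 0, "wy": 0, "wz": 0, "jaw": -0.4},
  {"tx": 52, "ty": 2.3, "tz": 0, "wx": 0, "wy": 0, "wz": 0, "jaw": -0.4},
  {"tx": 52, "ty": 2.3, "tz": 0, "wx": 0, "wy": 0, "wz": 0, "jaw": -0.4},
  {"tx": 52, "ty": 2.3, "tz": 0, "wx": 0, "wy": 0, "wz": 0, "jaw": -0.4},
])

```text
t: 16.5
position: [0.505, 0.0486, 0.1208]
orientation: [-3.14, 0.001, -2.357]
wrist_force: [0.2, -1.1, 1.1]
gripper_width: 0.0651
gripper_force: 0.0
```

>>> servo_tool([
  {"tx": 52, "ty": 2.3, "tz": 0, "wx": 0, "wy": 0, "wz": 0, "jaw": -0.4},
  {"tx": 50, "ty": 2.3, "tz": 0, "wx": 0, "wy": 0, "wz": 0, "jaw": -0.4},
  {"tx": 0, "ty": 0, "tz": 15, "wx": 0, "wy": 0, "wz": 0.18, "jaw": -0.4},
  {"tx": 0, "ty": 0, "tz": 15, "wx": 0, "wy": 0, "wz": 0, "jaw": -0.4},
  {"tx": 0, "ty": 0, "tz": 0, "wx": 0, "wy": 0, "wz": 0, "jaw": -0.4},
  {"tx": 0, "ty": 0, "tz": 0, "wx": 0, "wy": 0, "wz": 0, "jaw": -0.4},
])

```text
t: 17.25
position: [0.4307, -0.0188, 0.0897]
orientation: [-3.141, 0.0, -2.535]
wrist_force: [0.5, 0.9, -0.0]
gripper_width: 0.0657
gripper_force: 0.0
```

```bash
python3 -c "
from h import *
p=look('w7',['holder_short','holder_tall']);delta(.429,-.02,.012)"
```

```text
tcp [ 0.4309 -0.0189  0.0899] [-3.141   0.0005 -2.5354] 17.3
holder_short 0.71 [311. 240.] [ 0.4296 -0.0228]
tcp [ 0.4308 -0.0189  0.0899] [-3.141   0.0005 -2.536 ] w 0.06588491196935375 F [-0.1687  0.3215  0.0792] t 17.4 delta mm [ 2.1  0.2 77.9] world [ -1.8  -1.1 -77.9]
```

View pics/w7.png

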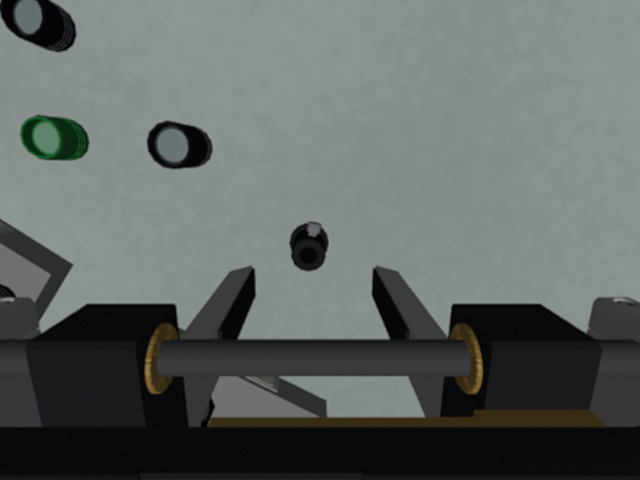

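```bash
python3 -c "
from h import *
p=old('w7')
a,b,c=toplane(p,(309,254),.04),toplane(p,(309,243),.006),toplane(p,(314,227),.028);print(a,b,c,np.rad2deg(np.arctan2(*(c-a)[::-1])))
delta(*a,.012)"
```

```text
[ 0.4305 -0.0231] [ 0.4313 -0.0231] [ 0.4146 -0.0299] -157.03639731763306
tcp [ 0.4308 -0.0189  0.0899] [-3.141   0.0005 -2.536 ] w 0.06588491196935375 F [-0.1687  0.3215  0.0792] t 17.4 delta mm [ 2.6 -3.3 77.9] world [ -0.2  -4.2 -77.9]
```

>>> servo_tool([
  {"tx": 2.5, "ty": -3.2, "tz": 10, "wx": 0, "wy": 0, "wz": 0.1, "jaw": -0.4},
  {"tx": 0, "ty": 0, "tz": 35, "wx": 0, "wy": 0, "wz": 0, "jaw": -0.4},
  {"tx": 0, "ty": 0, "tz": 25, "wx": 0, "wy": 0, "wz": 0, "jaw": -0.4},
  {"tx": 0, "ty": 0, "tz": 8, "wx": 0, "wy": 0, "wz": 0, "jaw": -0.4},
  {"tx": 0, "ty": 0, "tz": 0, "wx": 0, "wy": 0, "wz": 0, "jaw": -0.4},
  {"tx": 0, "ty": 0, "tz": 0, "wx": 0, "wy": 0, "wz": 0, "jaw": 1},
  {"tx": 0, "ty": 0, "tz": 0, "wx": 0, "wy": 0, "wz": 0, "jaw": 1},
  {"tx": 0, "ty": 0, "tz": 0, "wx": 0, "wy": 0, "wz": 0, "jaw": 1},
  {"tx": 0, "ty": 0, "tz": 0, "wx": 0, "wy": 0, "wz": 0, "jaw": 1},
  {"tx": 0, "ty": 0, "tz": 0, "wx": 0, "wy": 0, "wz": 0, "jaw": 1},
])

```text
t: 18.65
position: [0.43, -0.0232, 0.0116]
orientation: [-3.141, 0.0, -2.637]
wrist_force: [-0.2, 0.0, 2.0]
gripper_width: 0.0248
gripper_force: 30.0
```

>>> servo_tool([
  {"tx": 0, "ty": 0, "tz": -25, "wx": 0, "wy": 0, "wz": 0, "jaw": 1},
  {"tx": 0, "ty": 0, "tz": -45, "wx": 0, "wy": 0, "wz": 0, "jaw": 1},
  {"tx": -42.3, "ty": 17.3, "tz": 0, "wx": 0, "wy": 0, "wz": 0, "jaw": 1},
  {"tx": -42.3, "ty": 17.3, "tz": 0, "wx": 0, "wy": 0, "wz": 0, "jaw": 1},
  {"tx": -42.3, "ty": 17.3, "tz": 0, "wx": 0, "wy": 0, "wz": 0, "jaw": 1},
  {"tx": -42.3, "ty": 17.3, "tz": 0, "wx": 0, "wy": 0, "wz": 0, "jaw": 1},
  {"tx": -42.3, "ty": 17.3, "tz": 0, "wx": 0, "wy": 0, "wz": 0, "jaw": 1},
  {"tx": -42.3, "ty": 17.3, "tz": 0, "wx": 0, "wy": 0, "wz": 0, "jaw": 1},
  {"tx": 0, "ty": 0, "tz": 0, "wx": 0, "wy": 0, "wz": 0, "jaw": 1},
  {"tx": 0, "ty": 0, "tz": 0, "wx": 0, "wy": 0, "wz": 0, "jaw": 1},
])

```text
t: 19.9
position: [0.6008, 0.1899, 0.0805]
orientation: [3.141, -0.002, -2.637]
wrist_force: [0.3, 0.4, -0.8]
gripper_width: 0.024
gripper_force: 30.0
```

>>> servo_tool([
  {"tx": 0, "ty": 0, "tz": 25, "wx": 0, "wy": 0, "wz": 0, "jaw": 1},
  {"tx": 0, "ty": 0, "tz": 25, "wx": 0, "wy": 0, "wz": 0, "jaw": 1},
  {"tx": 0, "ty": 0, "tz": 12, "wx": 0, "wy": 0, "wz": 0, "jaw": 1},
  {"tx": 0, "ty": 0, "tz": 2, "wx": 0, "wy": 0, "wz": 0, "jaw": 1},
  {"tx": 0, "ty": 0, "tz": 1, "wx": 0, "wy": 0, "wz": 0, "jaw": 1},
  {"tx": 0, "ty": 0, "tz": 1, "wx": 0, "wy": 0, "wz": 0, "jaw": 1},
  {"tx": 0, "ty": 0, "tz": 0, "wx": 0, "wy": 0, "wz": 0, "jaw": 1},
  {"tx": 0, "ty": 0, "tz": 0, "wx": 0, "wy": 0, "wz": 0, "jaw": 1},
])

```text
t: 20.9
position: [0.6022, 0.1905, 0.0158]
orientation: [-3.141, 0.001, -2.637]
wrist_force: [-0.9, -0.4, -0.8]
gripper_width: 0.0244
gripper_force: 30.0
```

>>> servo_tool([
  {"tx": 0, "ty": 0, "tz": 1, "wx": 0, "wy": 0, "wz": 0, "jaw": 1},
  {"tx": 0, "ty": 0, "tz": 0.5, "wx": 0, "wy": 0, "wz": 0, "jaw": 1},
  {"tx": 0, "ty": 0, "tz": 0, "wx": 0, "wy": 0, "wz": 0, "jaw": 1},
])

```text
t: 21.28
position: [0.6022, 0.1905, 0.0147]
orientation: [-3.141, 0.0, -2.637]
wrist_force: [-1.0, -0.2, 5.2]
gripper_width: 0.0245
gripper_force: 30.0
```

>>> servo_tool([
  {"tx": 0, "ty": 0, "tz": 0, "wx": 0, "wy": 0, "wz": 0, "jaw": 0.25},
  {"tx": 0, "ty": 0, "tz": 0, "wx": 0, "wy": 0, "wz": 0, "jaw": 0.25},
  {"tx": 0, "ty": 0, "tz": 0, "wx": 0, "wy": 0, "wz": 0, "jaw": 0.25},
  {"tx": 0, "ty": 0, "tz": -15, "wx": 0, "wy": 0, "wz": 0, "jaw": 0.25},
  {"tx": 0, "ty": 0, "tz": -30, "wx": 0, "wy": 0, "wz": 0, "jaw": 0.25},
  {"tx": 0, "ty": 0, "tz": -60, "wx": 0, "wy": 0, "wz": 0, "jaw": 0.25},
  {"tx": 0, "ty": 0, "tz": 0, "wx": 0, "wy": 0, "wz": 0.168, "jaw": -0.4},
  {"tx": 0, "ty": 0, "tz": 0, "wx": 0, "wy": 0, "wz": 0.168, "jaw": -0.4},
  {"tx": 0, "ty": 0, "tz": 0, "wx": 0, "wy": 0, "wz": 0.169, "jaw": -0.4},
])

```text
t: 22.4
position: [0.6024, 0.1904, 0.1205]
orientation: [3.141, 0.002, 3.135]
wrist_force: [-0.3, 0.8, 0.5]
gripper_width: 0.0615
gripper_force: 0.0
```

>>> servo_tool([
  {"tx": 26, "ty": -47, "tz": 0, "wx": 0, "wy": 0, "wz": 0, "jaw": -0.4},
  {"tx": 26, "ty": -47, "tz": 0, "wx": 0, "wy": 0, "wz": 0, "jaw": -0.4},
  {"tx": 26, "ty": -47, "tz": 0, "wx": 0, "wy": 0, "wz": 0, "jaw": -0.4},
  {"tx": 26, "ty": -47, "tz": 0, "wx": 0, "wy": 0, "wz": 0, "jaw": -0.4},
  {"tx": 26, "ty": -47, "tz": 0, "wx": 0, "wy": 0, "wz": 0, "jaw": -0.4},
  {"tx": 26, "ty": -47, "tz": 0, "wx": 0, "wy": 0, "wz": 0, "jaw": -0.4},
  {"tx": 26, "ty": -48, "tz": 0, "wx": 0, "wy": 0, "wz": 0, "jaw": -0.4},
  {"tx": 0, "ty": 0, "tz": 25, "wx": 0, "wy": 0, "wz": 0, "jaw": -0.4},
  {"tx": 0, "ty": 0, "tz": 0, "wx": 0, "wy": 0, "wz": 0, "jaw": -0.4},
  {"tx": 0, "ty": 0, "tz": 0, "wx": 0, "wy": 0, "wz": 0, "jaw": -0.4},
])

```text
t: 23.65
position: [0.4204, -0.1394, 0.0949]
orientation: [-3.141, 0.001, -3.142]
wrist_force: [-0.9, -0.0, -0.2]
gripper_width: 0.0656
gripper_force: 0.0
```

```bash
python3 -c "
from h import *
p=look('w8',['tube_long','tube_short']);delta(.419,-.14,.008)"
```

```text
tcp [ 0.4207 -0.1394  0.0951] [-3.1407  0.0017 -3.1411] 23.7
tube_long 0.73 [313. 242.] [ 0.421  -0.1407]
tube_short 0.77 [169. 225.] [ 0.4064 -0.2599]
tube_short 0.64 [221. 296.] [ 0.4692 -0.2207]
tube_short 0.59 [117. 140.] [ 0.3387 -0.2941]
tcp [ 0.4207 -0.1393  0.095 ] [-3.1406  0.0017 -3.1408] w 0.06527771480415477 F [ 0.1965 -0.4218  0.5097] t 23.8 delta mm [ 1.9 -0.6 87. ] world [ -1.7  -0.7 -87. ]
```

View pics/w8.png

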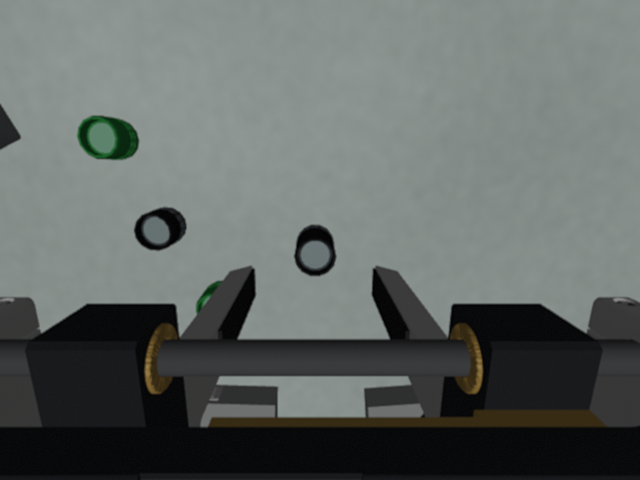

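>>> servo_tool([
  {"tx": 0.5, "ty": -0.5, "tz": 30, "wx": 0, "wy": 0, "wz": 0, "jaw": -0.4},
  {"tx": 0, "ty": 0, "tz": 35, "wx": 0, "wy": 0, "wz": 0, "jaw": -0.4},
  {"tx": 0, "ty": 0, "tz": 15, "wx": 0, "wy": 0, "wz": 0, "jaw": -0.4},
  {"tx": 0, "ty": 0, "tz": 4, "wx": 0, "wy": 0, "wz": 0, "jaw": -0.4},
  {"tx": 0, "ty": 0, "tz": 0, "wx": 0, "wy": 0, "wz": 0, "jaw": -0.4},
  {"tx": 0, "ty": 0, "tz": 0, "wx": 0, "wy": 0, "wz": 0, "jaw": 1},
  {"tx": 0, "ty": 0, "tz": 0, "wx": 0, "wy": 0, "wz": 0, "jaw": 1},
  {"tx": 0, "ty": 0, "tz": 0, "wx": 0, "wy": 0, "wz": 0, "jaw": 1},
  {"tx": 0, "ty": 0, "tz": 0, "wx": 0, "wy": 0, "wz": 0, "jaw": 1},
  {"tx": 0, "ty": 0, "tz": 0, "wx": 0, "wy": 0, "wz": 0, "jaw": 1},
])

```text
t: 25.05
position: [0.4193, -0.14, 0.0102]
orientation: [3.142, 0.0, 3.141]
wrist_force: [-0.5, -0.2, 1.4]
gripper_width: 0.03
gripper_force: 30.0
```

>>> servo_tool([
  {"tx": 0, "ty": 0, "tz": -25, "wx": 0, "wy": 0, "wz": 0, "jaw": 1},
  {"tx": 0, "ty": 0, "tz": -45, "wx": 0, "wy": 0, "wz": 0, "jaw": 1},
  {"tx": -38.8, "ty": -26.3, "tz": 0, "wx": 0, "wy": 0, "wz": 0, "jaw": 1},
  {"tx": -38.8, "ty": -26.3, "tz": 0, "wx": 0, "wy": 0, "wz": 0, "jaw": 1},
  {"tx": -38.8, "ty": -26.3, "tz": 0, "wx": 0, "wy": 0, "wz": 0, "jaw": 1},
  {"tx": -38.8, "ty": -26.3, "tz": 0, "wx": 0, "wy": 0, "wz": 0, "jaw": 1},
  {"tx": -38.8, "ty": -26.3, "tz": 0, "wx": 0, "wy": 0, "wz": 0, "jaw": 1},
  {"tx": -38.8, "ty": -26.3, "tz": 0, "wx": 0, "wy": 0, "wz": 0, "jaw": 1},
  {"tx": 0, "ty": 0, "tz": 0, "wx": 0, "wy": 0, "wz": 0, "jaw": 1},
  {"tx": 0, "ty": 0, "tz": 0, "wx": 0, "wy": 0, "wz": 0, "jaw": 1},
])

```text
t: 26.3
position: [0.6507, -0.2973, 0.0788]
orientation: [3.14, -0.002, 3.141]
wrist_force: [-0.5, 0.0, -0.8]
gripper_width: 0.0297
gripper_force: 30.0
```

```bash
python3 -c "
from h import *
p=look('w9',['tray_tubes','tube_long']);delta(.652,-.298,.0132)"
```

```text
tcp [ 0.6505 -0.297   0.0792] [ 3.1403 -0.0021  3.141 ] 26.35
tray_tubes 0.96 [364. 212.] [ 0.6231 -0.2588]
tube_long 0.92 [313. 281.] [ 0.6794 -0.2982]
tcp [ 0.6509 -0.2971  0.08  ] [ 3.1411 -0.0008  3.1412] w 0.029759827246081016 F [-1.2315  0.0479  0.8749] t 26.45 delta mm [-1.2 -1.  66.8] world [  1.1  -0.9 -66.8]
```

View pics/w9.png

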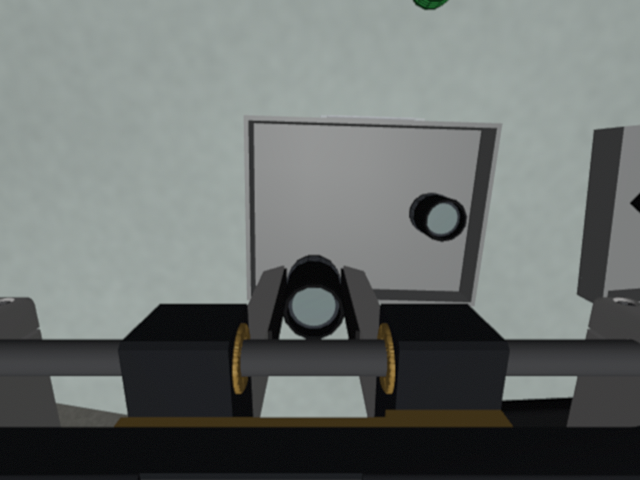

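>>> servo_tool([
  {"tx": 0, "ty": 5, "tz": 25, "wx": 0, "wy": 0, "wz": 0, "jaw": 1},
  {"tx": 0, "ty": 0, "tz": 25, "wx": 0, "wy": 0, "wz": 0, "jaw": 1},
  {"tx": 0, "ty": 0, "tz": 12, "wx": 0, "wy": 0, "wz": 0, "jaw": 1},
  {"tx": 0, "ty": 0, "tz": 2, "wx": 0, "wy": 0, "wz": 0, "jaw": 1},
  {"tx": 0, "ty": 0, "tz": 1, "wx": 0, "wy": 0, "wz": 0, "jaw": 1},
  {"tx": 0, "ty": 0, "tz": 1, "wx": 0, "wy": 0, "wz": 0, "jaw": 1},
  {"tx": 0, "ty": 0, "tz": 0, "wx": 0, "wy": 0, "wz": 0, "jaw": 1},
  {"tx": 0, "ty": 0, "tz": 0, "wx": 0, "wy": 0, "wz": 0, "jaw": 1},
])

```text
t: 27.45
position: [0.6521, -0.2932, 0.0144]
orientation: [-3.141, 0.001, 3.141]
wrist_force: [0.0, -0.2, -0.2]
gripper_width: 0.0298
gripper_force: 30.0
```

>>> servo_tool([
  {"tx": 0, "ty": 0, "tz": 1, "wx": 0, "wy": 0, "wz": 0, "jaw": 1},
  {"tx": 0, "ty": 0, "tz": 0.5, "wx": 0, "wy": 0, "wz": 0, "jaw": 1},
  {"tx": 0, "ty": 0, "tz": 0, "wx": 0, "wy": 0, "wz": 0, "jaw": 1},
])

```text
t: 27.82
position: [0.6521, -0.2931, 0.0132]
orientation: [-3.141, 0.0, 3.141]
wrist_force: [-1.7, 0.6, 4.0]
gripper_width: 0.03
gripper_force: 30.0
```

>>> servo_tool([
  {"tx": 0, "ty": 0, "tz": 0, "wx": 0, "wy": 0, "wz": 0, "jaw": 0.15},
  {"tx": 0, "ty": 0, "tz": 0, "wx": 0, "wy": 0, "wz": 0, "jaw": 0.15},
  {"tx": 0, "ty": 0, "tz": 0, "wx": 0, "wy": 0, "wz": 0, "jaw": 0.15},
  {"tx": 0, "ty": 0, "tz": -20, "wx": 0, "wy": 0, "wz": 0, "jaw": 0.15},
  {"tx": 0, "ty": 0, "tz": -40, "wx": 0, "wy": 0, "wz": 0, "jaw": 0.15},
  {"tx": 0, "ty": 0, "tz": -30, "wx": 0, "wy": 0, "wz": 0, "jaw": 0.15},
  {"tx": 49.2, "ty": 6.6, "tz": 0, "wx": 0, "wy": 0, "wz": 0, "jaw": -0.3},
  {"tx": 49.2, "ty": 6.6, "tz": 0, "wx": 0, "wy": 0, "wz": 0, "jaw": -0.3},
  {"tx": 49.2, "ty": 6.6, "tz": 0, "wx": 0, "wy": 0, "wz": 0, "jaw": -0.3},
  {"tx": 49.2, "ty": 6.6, "tz": 0, "wx": 0, "wy": 0, "wz": 0, "jaw": -0.3},
])

```text
t: 29.08
position: [0.4543, -0.2668, 0.1042]
orientation: [-3.14, 0.002, 3.141]
wrist_force: [-1.2, -1.1, 0.7]
gripper_width: 0.061
gripper_force: 0.0
```

>>> servo_tool([
  {"tx": 49.2, "ty": 6.6, "tz": 0, "wx": 0, "wy": 0, "wz": 0, "jaw": -0.3},
  {"tx": 0, "ty": 0, "tz": 30, "wx": 0, "wy": 0, "wz": 0, "jaw": -0.3},
  {"tx": 0, "ty": 0, "tz": 0, "wx": 0, "wy": 0, "wz": 0, "jaw": -0.3},
  {"tx": 0, "ty": 0, "tz": 0, "wx": 0, "wy": 0, "wz": 0, "jaw": -0.3},
])

```text
t: 29.58
position: [0.407, -0.2607, 0.0739]
orientation: [-3.14, 0.002, 3.141]
wrist_force: [0.4, 0.5, 0.1]
gripper_width: 0.0611
gripper_force: 0.0
```

```bash
python3 -c "
from h import *
p=look('w10',['tube_short']);delta(.406,-.26,.004)"
```

```text
tcp [ 0.4073 -0.2608  0.074 ] [-3.1397  0.0021  3.1413] 29.625
tube_short 0.83 [313. 246.] [ 0.4056 -0.2618]
tube_short 0.78 [270. 159.] [ 0.3401 -0.2931]
tube_short 0.55 [360. 322.] [ 0.4707 -0.2234]
tcp [ 0.4073 -0.2608  0.0739] [-3.1397  0.002   3.1414] w 0.06136168478441209 F [0.07   0.7194 0.3085] t 29.675 delta mm [ 1.5  0.9 69.9] world [ -1.3   0.8 -69.9]
```

View pics/w10.png

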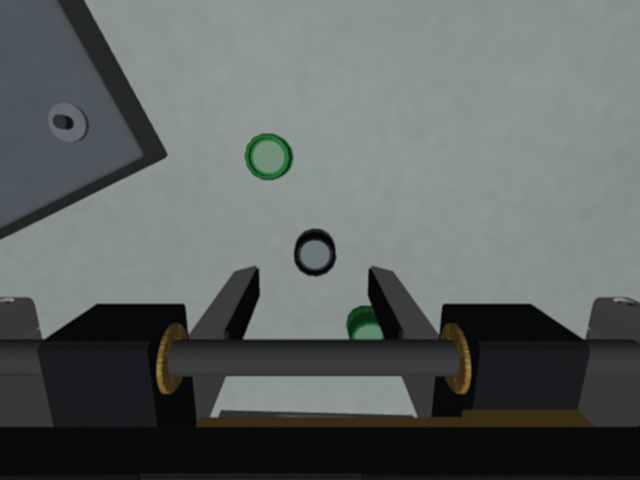

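>>> servo_tool([
  {"tx": 1, "ty": -0.5, "tz": 25, "wx": 0, "wy": 0, "wz": 0, "jaw": -0.3},
  {"tx": 0, "ty": 0, "tz": 25, "wx": 0, "wy": 0, "wz": 0, "jaw": -0.3},
  {"tx": 0, "ty": 0, "tz": 15, "wx": 0, "wy": 0, "wz": 0, "jaw": -0.3},
  {"tx": 0, "ty": 0, "tz": 4.5, "wx": 0, "wy": 0, "wz": 0, "jaw": -0.3},
  {"tx": 0, "ty": 0, "tz": 0, "wx": 0, "wy": 0, "wz": 0, "jaw": -0.3},
  {"tx": 0, "ty": 0, "tz": 0, "wx": 0, "wy": 0, "wz": 0, "jaw": 1},
  {"tx": 0, "ty": 0, "tz": 0, "wx": 0, "wy": 0, "wz": 0, "jaw": 1},
  {"tx": 0, "ty": 0, "tz": 0, "wx": 0, "wy": 0, "wz": 0, "jaw": 1},
  {"tx": 0, "ty": 0, "tz": 0, "wx": 0, "wy": 0, "wz": 0, "jaw": 1},
  {"tx": 0, "ty": 0, "tz": 0, "wx": 0, "wy": 0, "wz": 0, "jaw": 1},
])

```text
t: 30.92
position: [0.4051, -0.2605, 0.0033]
orientation: [-3.141, 0.0, 3.141]
wrist_force: [-0.3, -0.3, 2.5]
gripper_width: 0.0301
gripper_force: 30.0
```

>>> servo_tool([
  {"tx": 0, "ty": 0, "tz": -25, "wx": 0, "wy": 0, "wz": 0, "jaw": 1},
  {"tx": 0, "ty": 0, "tz": -45, "wx": 0, "wy": 0, "wz": 0, "jaw": 1},
  {"tx": -46.7, "ty": -7.9, "tz": 0, "wx": 0, "wy": 0, "wz": 0, "jaw": 1},
  {"tx": -46.7, "ty": -7.9, "tz": 0, "wx": 0, "wy": 0, "wz": 0, "jaw": 1},
  {"tx": -46.7, "ty": -7.9, "tz": 0, "wx": 0, "wy": 0, "wz": 0, "jaw": 1},
  {"tx": -46.7, "ty": -7.9, "tz": 0, "wx": 0, "wy": 0, "wz": 0, "jaw": 1},
  {"tx": 0, "ty": 0, "tz": 0, "wx": 0, "wy": 0, "wz": 0, "jaw": 1},
  {"tx": 0, "ty": 0, "tz": 0, "wx": 0, "wy": 0, "wz": 0, "jaw": 1},
])

```text
t: 31.92
position: [0.5904, -0.2915, 0.072]
orientation: [3.14, -0.002, 3.141]
wrist_force: [-0.4, -0.7, -0.4]
gripper_width: 0.0301
gripper_force: 30.0
```

>>> servo_tool([
  {"tx": 0, "ty": 0, "tz": 25, "wx": 0, "wy": 0, "wz": 0, "jaw": 1},
  {"tx": 0, "ty": 0, "tz": 25, "wx": 0, "wy": 0, "wz": 0, "jaw": 1},
  {"tx": 0, "ty": 0, "tz": 12, "wx": 0, "wy": 0, "wz": 0, "jaw": 1},
  {"tx": 0, "ty": 0, "tz": 2, "wx": 0, "wy": 0, "wz": 0, "jaw": 1},
  {"tx": 0, "ty": 0, "tz": 1, "wx": 0, "wy": 0, "wz": 0, "jaw": 1},
  {"tx": 0, "ty": 0, "tz": 1, "wx": 0, "wy": 0, "wz": 0, "jaw": 1},
  {"tx": 0, "ty": 0, "tz": 0, "wx": 0, "wy": 0, "wz": 0, "jaw": 1},
  {"tx": 0, "ty": 0, "tz": 0, "wx": 0, "wy": 0, "wz": 0, "jaw": 1},
])

```text
t: 32.92
position: [0.5919, -0.2922, 0.0073]
orientation: [-3.141, 0.001, 3.141]
wrist_force: [-0.3, 0.0, -0.8]
gripper_width: 0.0303
gripper_force: 30.0
```

>>> servo_tool([
  {"tx": 0, "ty": 0, "tz": 1, "wx": 0, "wy": 0, "wz": 0, "jaw": 1},
  {"tx": 0, "ty": 0, "tz": 0.3, "wx": 0, "wy": 0, "wz": 0, "jaw": 1},
  {"tx": 0, "ty": 0, "tz": 0, "wx": 0, "wy": 0, "wz": 0, "jaw": 1},
])

```text
t: 33.3
position: [0.5919, -0.2922, 0.0063]
orientation: [-3.141, 0.0, 3.141]
wrist_force: [-0.1, 1.2, 3.9]
gripper_width: 0.0301
gripper_force: 30.0
```

Contact; release, retreat, and check with the top camera.

>>> servo_tool([
  {"tx": 0, "ty": 0, "tz": 0, "wx": 0, "wy": 0, "wz": 0, "jaw": 0.15},
  {"tx": 0, "ty": 0, "tz": 0, "wx": 0, "wy": 0, "wz": 0, "jaw": 0.15},
  {"tx": 0, "ty": 0, "tz": 0, "wx": 0, "wy": 0, "wz": 0, "jaw": 0.15},
  {"tx": 0, "ty": 0, "tz": -20, "wx": 0, "wy": 0, "wz": 0, "jaw": 0.15},
  {"tx": 0, "ty": 0, "tz": -50, "wx": 0, "wy": 0, "wz": 0, "jaw": 0.15},
  {"tx": 0, "ty": 0, "tz": -50, "wx": 0, "wy": 0, "wz": 0, "jaw": 0.15},
  {"tx": 50, "ty": 0, "tz": -20, "wx": 0, "wy": 0, "wz": 0, "jaw": 0.15},
  {"tx": 50, "ty": 0, "tz": 0, "wx": 0, "wy": 0, "wz": 0, "jaw": 0.15},
  {"tx": 50, "ty": 0, "tz": 0, "wx": 0, "wy": 0, "wz": 0, "jaw": 0.15},
  {"tx": 30, "ty": 0, "tz": 0, "wx": 0, "wy": 0, "wz": 0, "jaw": 0.15},
])

```text
t: 34.55
position: [0.41, -0.292, 0.1472]
orientation: [-3.14, 0.001, 3.14]
wrist_force: [-0.7, -0.3, -0.2]
gripper_width: 0.04
gripper_force: 0.0
```

>>> servo_tool([
  {"tx": 0, "ty": 0, "tz": 0, "wx": 0, "wy": 0, "wz": 0, "jaw": 0.15},
  {"tx": 0, "ty": 0, "tz": 0, "wx": 0, "wy": 0, "wz": 0, "jaw": 0.15},
])

```text
t: 34.8
position: [0.4128, -0.2926, 0.1469]
orientation: [-3.14, 0.002, 3.141]
wrist_force: [-0.6, 0.0, 0.1]
gripper_width: 0.0397
gripper_force: 0.0
```

```bash
python3 -c "
from h import *
a=eyes.grab_frame('top')['image'];b=eyes.grab_frame('scene')['image']
c=cv2.resize(a[120:340,130:530],(800,440));d=cv2.resize(b[150:460,150:470],None,fx=1.8,fy=1.8)
cv2.imwrite('pics/f1.png',c[:,:,::-1]);cv2.imwrite('pics/f2.png',d[:,:,::-1])"
```

```text
(no output)
```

View pics/f1.png

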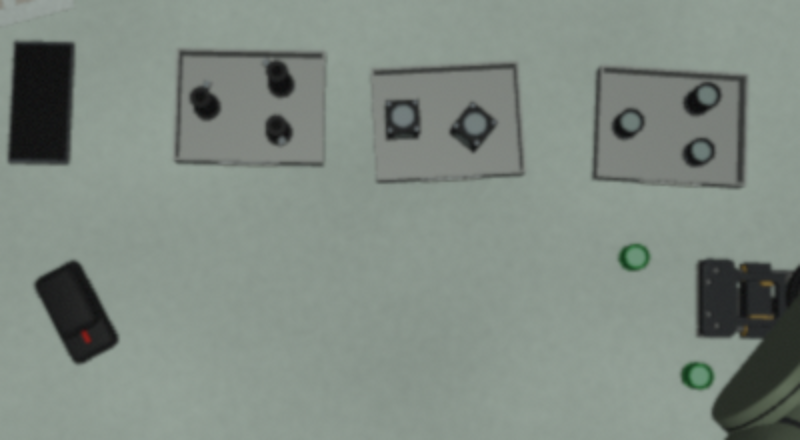

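View pics/f2.png

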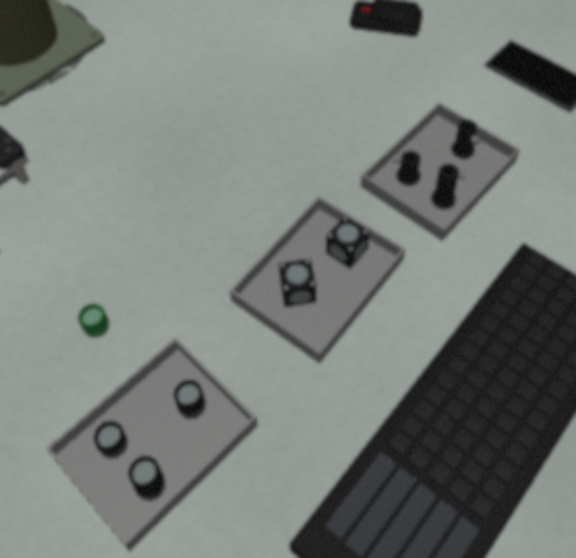

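Both pictures show all five parts standing upright in the right trays. The holders are at about (278,75) and (278,130), the cube at (474,125), and the tubes at (705,95) and (698,150). The mouse, phone and green look-alikes have not moved.

```bash
python3 -c "
from station import finish_job
print(finish_job())"
```

```text
the job is handed in; nothing more can be done
None
```

The job is handed in: all five parts are standing upright on the floors of their matching trays, each lowered to contact before release, after about 35 s of the 99 s allowed. The mouse, phone and green look-alikes were left alone.

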